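# Set out the go/no-go gauge for inspection

## Task

Pull the go/no-go plug gauge (the one with the green collar at the top and a red collar lower down) up out of its socket in the grey rack and lower it, green end up, into the empty orange cup on the blue mat. Set it down on the cup's floor without dropping it (it may lean against the rim), let go, and leave the blue and the yellow gauge standing in the rack.

Things in the scene. Friction and masses are not known exactly. Their poses are not given: they have to be found in the camera images.
- green_gauge_center (a point): Centre (65 mm above foot and below top) of the go/no-go gauge: loose upright rod, 130 mm, 0.1-0.2 kg, in any of 3 rack sockets; z axis up. From the foot: 17 mm steel pin to 25 mm, red collar to 45, white handle to 90, green collar to 110 (these 22 mm in diameter), 16 mm pin to the top. Grip about 30 mm above this centre, 35 mm below the top, so the top clears the gripper's body.
- blue_gauge_center (a point): Centre of a bystander gauge of the same shape and size with two blue collars, in another socket; leave it. The rack is a fixed grey block, 250 x 64 mm, 45 mm high, turned up to 23 degrees either way. Its sockets lie in a row 90 mm apart, 25 mm wide, 38 mm deep, floors 7 mm above the table: a gauge fits loosely and must rise 38 mm to be free.
- yellow_gauge_center (a point): Centre of a bystander gauge of the same shape and size with two yellow collars, in the remaining socket of the rack; leave it.
- cup_floor (a point): Centre of the orange cup's inner floor, 7 mm above the table. Cup fixed, upright, outer diameter 52 mm, inner 46 mm, rim 57 mm above this point. It is on a flat blue mat by a fixed open blue bin (160 x 100 mm, 55 mm high) and two loose steel bushings (34 mm wide, 22 mm high). Mat and rack lie on opposite sides (left and right) of the bench, either way round.
There are look-alikes about, which are no part of the job. Of the things that look like the part that bears cup_floor, take the one that is farthest to the robot's right at the start.

How it is judged:
By the outcome, as a careful person would: the job done as asked, in the order asked, and still so for the second after the job is handed in, with the robot touching nothing.
It also fails if it takes over 38 s, if anything falls off the work surface, if the arm or the gripper's body presses on something with over 40 N, if the wrist force passes 120 N, or if a joint passes its speed limit or range.

## Robot

A 6-joint arm with a two-finger parallel gripper is mounted at the origin on the work surface. World frame = base frame: x ahead of the robot, y to its left, z up, the work surface at z = 0. Lengths are in mm, angles in rad, forces in N, time in s.
With the tool pointing down it reaches from about 350 to 775 mm from the base axis. Payload 7.3 kg.
Tool frame: the origin (TCP) lies between the finger pads; the fingertips stand 19 mm ahead of it and the grasp point (between the pads) is the TCP; z points along the fingers, y is the line along which they close (so a half turn about z gives the same grasp; the last joint's range is limited). The gripper opens to 92 mm and grips with 3 to 60 N. Pads are 19 mm wide; open, the fingers measure 130 mm over their backs; the gripper's body (75 mm by 190 mm) begins 47 mm behind the grasp point.
Start: joints at [-1.433, 0.342, 1.524, -0, 1.275, -0.146], TCP at [147.025, -504.011, 245.741] pointing down, gripper open.
Joint ranges: [-2.53, 2.53], [-0.77, 2.02], [0.04, 2.7], [-1, 4.14], [0.28, 2.66], [-3.11, 3.11]. Speed limits (rad/s): [2.57, 2.57, 3.14, 3.14, 3.14, 3.14].

## Interface

Orientations are given as a unit quaternion [x, y, z, w].
In Python, from workcell import r gives the robot as it stands. The module is installed in compiled form; this text tells all that it offers.
- The arm moves only by the shell command python3 -m inch 'ROWS'. ROWS is JSON, a list of rows, each a list of 7 numbers: the turn, a rotation vector about the tool's x, y, z in degrees, then the shift along the tool's x, y, z in m, then the closure in counts, from 0 (fully open) to 255 (shut). A call has 1 to 10 rows; each row shifts and turns the commanded pose from where the row before left it, along the tool's axes as they then stand; what a row does not reach is not made up. A row lasts 1/10 s, in which the tool goes at most 50 mm and 8.59 degrees, less where a joint would pass 70% of its speed; a pose out of reach is approached as far as the arm can. A call is refused whole if a number of a shift passes 0.05 or a number of a turn 8.59, either way. A call with a gripper value outside its range is refused whole. The fingers move at their own pace and stop on an object; the grip force is fixed at half the most. Time passes only in rows, so rows that do not move let the fingers close. It gives the time, the measured TCP pose, the force, the opening and the grip force at its end, in the units of the state.
- r.get_state(): the state, without advancing time (a new reading comes with each control period).
- r.camera(name): name is "scene" or "top"; returns a dict with "frame" (420x560x3 uint8, red, green, blue), "fx", "fy", "cx", "cy" (pixels), "D" ([k1, k2, p1, p2, k3] as OpenCV has them; the pictures are not rectified), "extrinsics" (4x4, takes a point from world to camera coordinates). Camera axes: x right, y down, z forward; pixel columns grow to the right and rows downward; lengths in mm; the calibration is good to about 2 mm. A picture is of the moment at which its call begins. There is no depth.
- r.sign_off(): hands the job in; it is judged then, once.
Trained networks look in a picture, given as the dict that the camera call returned (one of the last four; its "shot" number tells which), for a name from the list of things; names that differ only in an ending like _2 or _b are one class to them, and where a whole thing is asked for, a point or a joint stands for the part that bears it (a point fixed in the world has none). Each returns a list of dicts, best first, with "conf" (0 to 1); they miss things now and then, are a little off and sometimes report something else, mostly with a low value. They report only what shows in the picture. A call takes as long as a camera call. They do not tell look-alikes from the thing itself.
- r.recognise(picture, target): "extent" ([left, top, width, height] in pixels, round what is visible of it).
- r.cut_out(picture, target): "region" (420x560 bool, what is visible of it) and "extent" ([left, top, width, height] in pixels, round what is visible of it).
The state is a dict: "clock": time; "joint_pos": joint angles; "joint_vel": joint speeds; "effort": joint torques, N m; "tool_pos": TCP position; "ee_rot": TCP orientation; "wrist_force": force on the tool from outside, world axes, zero at the start; "torque": the same for the moment, N m; "finger_gap": finger opening in mm; "finger_force": force on a finger pad.
Only numpy, scipy, OpenCV 4.12 (cv2) and the standard library are available. Lean on these libraries where they do the work, as an engineer would, in place of code of your own. Each camera call takes 0.05 s, during which the arm holds its last target. There are 200 camera calls.

## Working session

There is one attempt and no reset: what is moved stays moved. The work goes in short steps, Python scripts to look and compute and a shell command to move; the robot and the scene stay as the last step left them, time stands still between calls to the robot, and variables do not carry over. Pictures are saved under pics/ and viewed, at most 10 in all, crops included, and the job is handed in when it is done.

```bash
mkdir -p pics
cat > h.py <<'E'
import numpy as np, cv2
from workcell import r
def cam(n): return r.camera(n)
def K(c): return np.array([[c['fx'],0,c['cx']],[0,c['fy'],c['cy']],[0,0,1.]])
def ray(c,uv):
    p=cv2.undistortPoints(np.array([[uv]],float),K(c),np.array(c['D'],float))[0,0]
    E=np.array(c['extrinsics']);R=E[:3,:3];t=E[:3,3]
    return -R.T@t, R.T@np.array([p[0],p[1],1.])
def onz(c,uv,z):
    o,d=ray(c,uv); return o+d*(z-o[2])/d[2]
def proj(c,P):
    E=np.array(c['extrinsics']);rv=cv2.Rodrigues(E[:3,:3])[0]
    return cv2.projectPoints(np.array(P,float).reshape(-1,1,3),rv,E[:3,3],K(c),np.array(c['D'],float))[0][:,0]
E
python3 - <<'E'
from h import *
np.set_printoptions(precision=1,suppress=True)
ims=[]
for n in("scene","top"):
    c=cam(n); ims.append(c['frame']); cv2.imwrite(f'pics/{n}0.png',c['frame'][:,:,::-1])
    E=np.array(c['extrinsics']);print(n,-E[:3,:3].T@E[:3,3],c['fx'])
    for t in("green_gauge_center","blue_gauge_center","yellow_gauge_center","cup_floor"):
        for d in r.recognise(c,t): 
            x,y,w,h=d['extent'];print(t,d['conf'],d['extent'],onz(c,(x+w/2,y+h/2),65)[:2])
print(r.get_state())
E
```

```text
scene [1242.8 -307.3  649.1] 531.9682205505817
green_gauge_center 0.82 [321.9, 180.0, 9.5, 45.9] [518.3 109.7]
blue_gauge_center 0.67 [360.4, 171.4, 16.1, 48.7] [527.9 196.6]
yellow_gauge_center 0.92 [404.5, 164.5, 18.7, 46.6] [538.4 296.2]
cup_floor 0.96 [130.2, 244.1, 36.1, 48.0] [ 571.2 -244.2]
cup_floor 0.81 [266.2, 233.0, 30.8, 45.7] [626.3 -31.1]
top [ 378.8   11.3 1159.3] 489.4796815753252
green_gauge_center 0.41 [233.5, 189.8, 8.6, 9.4] [540.1  94. ]
yellow_gauge_center 0.5 [150.4, 174.6, 20.6, 13.0] [567.5 270.1]
cup_floor 0.71 [366.5, 189.2, 30.4, 26.6] [ 528.2 -232.1]
cup_floor 0.6 [274.5, 162.3, 21.4, 26.8] [585.3 -12.4]
{'clock': 0.5, 'joint_pos': array([-1.4,  0.3,  1.5, -0. ,  1.3, -0.1]), 'joint_vel': array([-0.,  0., -0., -0.,  0.,  0.]), 'effort': array([ -0. , -43.1, -24.4,   0.1,   0. ,  -0. ]), 'tool_pos': array([ 147. , -504. ,  245.7]), 'ee_rot': array([ 1. ,  0.1, -0. ,  0. ]), 'wrist_force': array([-0.3, -0.7,  0.5]), 'torque': array([-0.,  0.,  0.]), 'finger_force': 0.0, 'finger_gap': 91.83129772906511}
```

View pics/scene0.png

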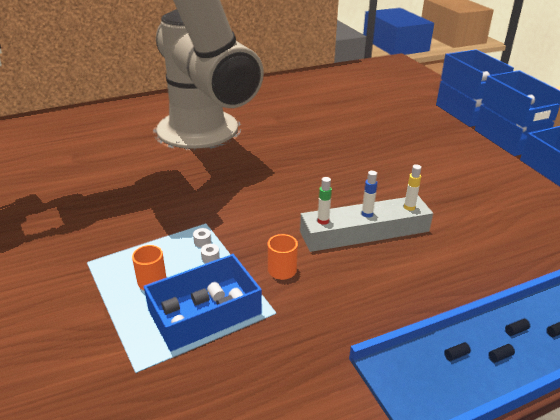

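View pics/top0.png

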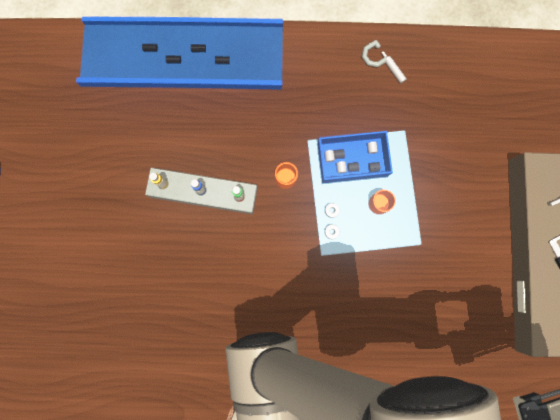

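The scene shows two orange cups: one on the mat (scene 148,267; top 382,201) and one off the mat (scene 283,257; top 286,174). The on-mat cup is farthest to the robot's right (-y) and fits. The green/red gauge is at scene (325,200), top (238,192), at the right-hand end of the rack. I'll confirm both in one enlarged crop and triangulate.

Run:
```python
from h import *
np.set_printoptions(precision=1,suppress=True)
s,t=cam("scene"),cam("top")
def crop(c,x,y,w,h): return cv2.resize(c['frame'][y:y+h,x:x+w,::-1],(400,300),interpolation=cv2.INTER_CUBIC)
im=np.vstack([np.hstack([crop(s,295,170,80,60),crop(s,110,235,80,60)]),np.hstack([crop(t,200,160,80,60),crop(t,342,170,80,60)])])
cv2.imwrite('pics/crop1.png',im)
for c,n in((s,'s'),(t,'t')):
    hsv=cv2.cvtColor(c['frame'],cv2.COLOR_RGB2HSV)
    m=cv2.inRange(hsv,(45,90,40),(85,255,255))
    k,l,st,ce=cv2.connectedComponentsWithStats(m)
    for i in range(1,k):
        if st[i,4]>12: print(n,'green',st[i],ce[i],onz(c,ce[i],107)[:2])
    m=cv2.inRange(hsv,(3,170,120),(14,255,255))
    k,l,st,ce=cv2.connectedComponentsWithStats(m)
    for i in range(1,k):
        if st[i,4]>100: print(n,'orange',st[i],ce[i])
for d in r.cut_out(t,'cup_floor'):print(d['conf'],d['extent'])
from scipy.spatial.transform import Rotation as R
print(R.from_quat(r.get_state()['ee_rot']).as_matrix())
```

```text
s green [319 187  13  13 112] [324.9 193.9] [543.8  90. ]
s orange [ 267  233   31   47 1204] [282.1 256.3]
s orange [133 246  33  43 998] [148.3 264.8]
t green [235 190   7   7  15] [238.6 194. ] [535.   89.1]
0.74 [273.9, 160.4, 26.3, 27.4]
0.56 [366.3, 185.9, 28.7, 30.4]
[[ 1.   0.3 -0. ]
 [ 0.3 -1.  -0. ]
 [-0.   0.  -1. ]]
```

View pics/crop1.png

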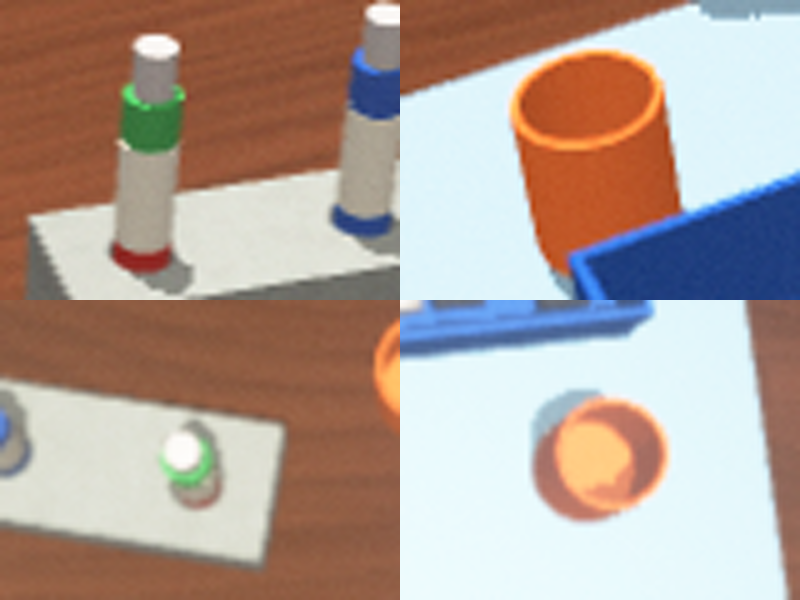

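The crop confirms it: the gauge has a green collar on top and a red one below, with its top disc at scene (325.8,179) and top (236.6,190). The cup is empty, with its rim centre at scene (147.2,254.6) and top (383.9,200.7).

Run:
```python
from h import *
np.set_printoptions(precision=1,suppress=True)
s,t=cam("scene"),cam("top")
def px(x0,y0,x,y): return (x0+(x+.5)/5-.5,y0+(y+.5)/5-.5)
def tri(a,b):
    o1,d1=ray(s,a);o2,d2=ray(t,b);A=np.stack([d1,-d2],1);l=np.linalg.lstsq(A,o2-o1,rcond=None)[0]
    p,q=o1+l[0]*d1,o2+l[1]*d2;return (p+q)/2,np.linalg.norm(p-q)
a,b=px(295,170,156,47),px(200,160,185,152)
print('top tri',tri(a,b),onz(s,a,137),onz(t,b,137))
b=px(200,160,187,158);a=px(295,170,154,100)
print('green collar top rim z117',onz(s,a,117),onz(t,b,117))
a,b=px(295,170,140,258),px(200,160,196,185)
print('red low z~49',onz(s,a,49))
a,b=px(110,235,188,100),px(342,170,211,155)
print('cup rim',tri(a,b),onz(s,a,64),onz(t,b,64))
# rack top corners z=45 in top: right end
c1=px(200,160,284,126);c2=px(200,160,263,264)
print('rack end',onz(t,c1,45),onz(t,c2,45))
print('rack left',onz(t,(152,169),45),onz(t,(147,195),45))
```

```text
top tri (array([539.3,  91.7, 136. ]), np.float64(0.7085968920770919)) [540.8  91.3 137. ] [539.   91.3 137. ]
green collar top rim z117 [544.7  89.8 117. ] [539.6  92.  117. ]
red low z~49 [548.4  86.7  49. ]
cup rim (array([ 533.1, -238. ,   61.5]), np.float64(0.5591845784657284)) [ 535.9 -238.5   64. ] [ 532.8 -237.1   64. ]
rack end [566.5  53.2  45. ] [502.2  61.3  45. ]
rack left [599.  296.5  45. ] [537.9 305.   45. ]
```

```bash
cat > d.py <<'E'
# usage: d.py x y z heading_deg -> remaining shift in tool axes (m) and turn (deg)
import sys; from h import *; from scipy.spatial.transform import Rotation as R
s=r.get_state();M=R.from_quat(s['ee_rot']).as_matrix();x,y,z,h=map(float,sys.argv[1:5])
h=np.radians(h);Y=np.array([np.cos(h),np.sin(h),0]);Z=np.array([0,0,-1.]);G=np.stack([np.cross(Y,Z),Y,Z],1)
print('t',s['clock'],'pos',s['tool_pos'].round(1),'shift',(M.T@(np.array([x,y,z])-s['tool_pos'])/1000).round(4),'turn',np.degrees(R.from_matrix(M.T@G).as_rotvec()).round(2),'F',s['wrist_force'].round(1),'gap',round(s['finger_gap'],1),round(s['finger_force'],1))
E
python3 -m inch '[[0,0,-8.2,0,0,0,0],[0,0,-8.2,0,0,0,0],[0,0,-8.2,0,0,0,0],[0,0,-8.2,0,0,0,0],[0,0,-8.2,0,0,0,0],[0,0,-8.2,0,0,0,0],[0,0,-8.2,0,0,0,0],[0,0,-8.2,0,0,0,0]]'; python3 d.py 540 91 230 -8
```

```text
clock: 1.55
tool_pos: [147.1, -504.0, 245.8]
ee_rot: [0.754, 0.657, -0.0, 0.0]
wrist_force: [0.1, 0.0, 0.4]
finger_gap: 91.6
finger_force: 0.0
t 1.55 pos [ 147.1 -504.   245.8] shift [0.6429 0.3086 0.0157] turn [0.   0.01 0.2 ] F [0.1 0.  0.4] gap 91.6 0.0
```

```bash
python3 -m inch '[[0,0,0,0.032,0.0155,0,0],[0,0,0,0.032,0.0155,0,0],[0,0,0,0.032,0.0155,0,0],[0,0,0,0.032,0.0155,0,0],[0,0,0,0.032,0.0155,0,0],[0,0,0,0.032,0.0155,0,0],[0,0,0,0.032,0.0155,0,0],[0,0,0,0.032,0.0155,0,0],[0,0,0,0.032,0.0155,0,0],[0,0,0,0.032,0.0155,0,0]]' >/dev/null
python3 -m inch '[[0,0,0,0.032,0.0155,0,0],[0,0,0,0.032,0.0155,0,0],[0,0,0,0.032,0.0155,0,0],[0,0,0,0.032,0.0155,0,0],[0,0,0,0.032,0.0155,0,0],[0,0,0,0.032,0.0155,0,0],[0,0,0,0.032,0.0155,0,0],[0,0,0,0.032,0.0155,0,0],[0,0,0,0.032,0.0155,0,0],[0,0,0,0.032,0.0155,0,0]]' >/dev/null; python3 d.py 540 91 102 -8
```

```text
t 3.55 pos [545.2  87.1 245.7] shift [ 0.0032 -0.0057  0.1437] turn [ 0.01  0.01 -0.13] F [-0.1 -1.2 -0.5] gap 91.5 0.0
```

```bash
python3 -m inch '[[0,0,0,0.003,-0.006,0.02,0],[0,0,0,0,0,0.03,0],[0,0,0,0,0,0.025,0],[0,0,0,0,0,0,0],[0,0,0,0,0,0,0]]'>/dev/null; python3 d.py 540 91 102 -8
python3 - <<'E'
from h import *
s,t=cam("scene"),cam("top")
def crop(c,x,y,w,h): return cv2.resize(c['frame'][y:y+h,x:x+w,::-1],(400,400),interpolation=cv2.INTER_CUBIC)
cv2.imwrite('pics/near1.png',np.hstack([crop(s,275,120,110,110),crop(t,180,140,110,110)]))
print(proj(s,[540,91,137]),proj(t,[540,91,137]))
E
```

```text
t 4.05 pos [539.2  89.4 171.1] shift [0.0017 0.0006 0.0691] turn [-0.01  0.01 -0.14] F [2.  0.4 0.8] gap 92.0 0.0
[[325.44199332 178.79914624]] [[236.77033741 189.54585179]]
```

View pics/near1.png

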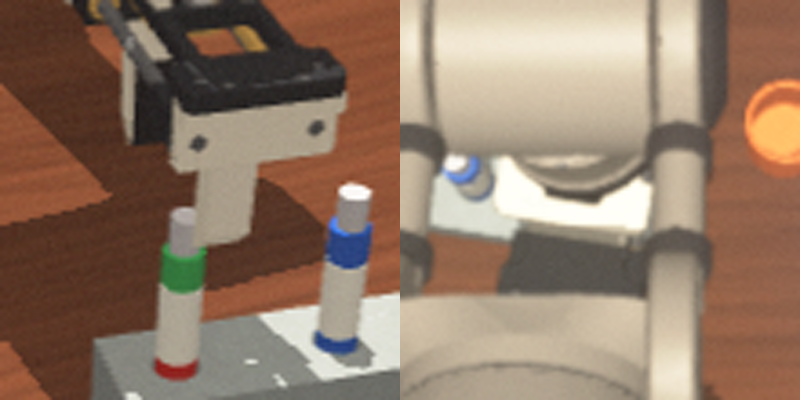

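Run:
```python
from h import *
s=cam("scene")
Y=np.array([.99,-.138,0]);X=np.array([-.138,-.99,0]);T=np.array([539.2,89.4,152])
q=proj(s,[T+65*Y+9.5*X,T+65*Y-9.5*X]);print((q-[275,120])*400/110)
```

```text
[[209.00300304 262.64714389]
 [247.63631166 256.90262962]]
```

The open gripper is above the gauge. The near finger's tip is at crop (222,243), close to its predicted position, and the gauge is unmoved at crop (180,290). Descending.

```bash
python3 -m inch '[[0,0,0,0.0015,0.0005,0.015,0],[0,0,0,0,0,0.02,0],[0,0,0,0,0,0.02,0],[0,0,0,0,0,0.014,0],[0,0,0,0,0,0,0],[0,0,0,0,0,0,0]]'>/dev/null; python3 d.py 540 91 102 -8
python3 -m inch '[[0,0,0,0,0,0,140],[0,0,0,0,0,0,160],[0,0,0,0,0,0,180],[0,0,0,0,0,0,190],[0,0,0,0,0,0,200],[0,0,0,0,0,0,220],[0,0,0,0,0,0,255],[0,0,0,0,0,0,255],[0,0,0,0,0,0,255]]'; python3 d.py 540 91 220 -8
```

```text
t 4.8 pos [540.4  90.8 102.8] shift [ 0.0001 -0.0004  0.0008] turn [ 0.09 -0.01 -0.15] F [-0.3 -0.6  0.8] gap 91.7 0.0
clock: 5.7
tool_pos: [539.7, 90.9, 101.6]
ee_rot: [0.756, 0.655, -0.0, 0.0]
wrist_force: [0.7, 0.5, 0.6]
finger_gap: 24.5
finger_force: 0.0
t 5.7 pos [539.7  90.9 101.6] shift [ 0.0002  0.0003 -0.1184] turn [-0.    0.01 -0.14] F [0.7 0.5 0.6] gap 24.5 0.0
```

```bash
python3 -m inch '[[0,0,0,0,0,0,255],[0,0,0,0,0,0,255],[0,0,0,0,0,0,255],[0,0,0,0,0,0,255],[0,0,0,0,0,0,255]]'; python3 d.py 540 91 220 -8
```

```text
clock: 6.2
tool_pos: [539.7, 90.9, 101.7]
ee_rot: [0.756, 0.655, -0.0, 0.0]
wrist_force: [0.0, 0.6, -1.8]
finger_gap: 21.3
finger_force: 30.0
t 6.2 pos [539.7  90.9 101.7] shift [ 0.0002  0.0003 -0.1183] turn [-0.    0.01 -0.14] F [ 0.   0.6 -1.8] gap 21.3 30.0
```

Gripped with 30 N at a gap of 21.3 mm. Lifting slowly out of the socket, then higher.

```bash
python3 -m inch '[[0,0,0,0,0,-0.006,255],[0,0,0,0,0,-0.01,255],[0,0,0,0,0,-0.01,255],[0,0,0,0,0,-0.01,255],[0,0,0,0,0,-0.012,255]]'; python3 -m inch '[[0,0,0,0,0,-0.015,255],[0,0,0,0,0,-0.02,255],[0,0,0,0,0,-0.02,255],[0,0,0,0,0,-0.015,255],[0,0,0,0,0,0,255]]'; python3 d.py 534.5 -237.5 220 -8
python3 - <<'E'
from h import *
s=cam("scene")
cv2.imwrite('pics/lift.png',s['frame'][60:260,240:460,::-1].repeat(2,0).repeat(2,1))
E
```

```text
clock: 6.7
tool_pos: [539.7, 90.9, 150.8]
ee_rot: [0.756, 0.655, 0.0, 0.0]
wrist_force: [0.0, -0.1, -1.5]
finger_gap: 21.5
finger_force: 30.0
clock: 7.2
tool_pos: [540.9, 91.0, 222.7]
ee_rot: [0.755, 0.655, 0.002, 0.002]
wrist_force: [-0.0, -0.3, -1.6]
finger_gap: 20.9
finger_force: 30.0
t 7.2 pos [540.9  91.  222.7] shift [-0.3261  0.0402  0.0026] turn [ 0.3  -0.05 -0.13] F [-0.  -0.3 -1.6] gap 20.9 30.0
```

View pics/lift.png

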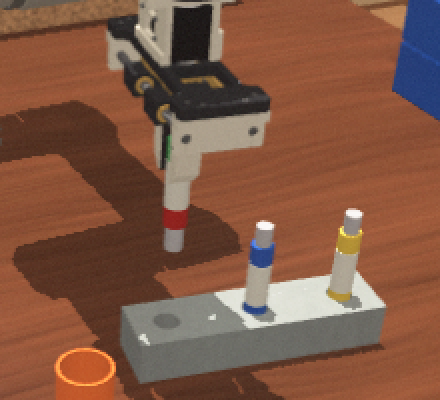

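The gauge hangs upright with its foot at crop (173,248). The socket is empty and the blue and yellow gauges still stand. Moving to the cup.

```bash
python3 -m inch '[[0,0,0,-0.01,0.001,0,255],[0,0,0,-0.02,0.0025,0,255],[0,0,0,-0.022,0.0025,0,255],[0,0,0,-0.022,0.0025,0,255],[0,0,0,-0.022,0.0025,0,255],[0,0,0,-0.022,0.0025,0,255],[0,0,0,-0.022,0.0025,0,255],[0,0,0,-0.022,0.0025,0,255],[0,0,0,-0.022,0.0025,0,255],[0,0,0,-0.022,0.0025,0,255]]'>/dev/null
python3 -m inch '[[0,0,0,-0.022,0.0025,0,255],[0,0,0,-0.022,0.0025,0,255],[0,0,0,-0.022,0.0025,0,255],[0,0,0,-0.022,0.0025,0,255],[0,0,0,-0.02,0.0025,0,255],[0,0,0,-0.01,0.002,0,255],[0,0,0,0,0,0,255],[0,0,0,0,0,0,255],[0,0,0,0,0,0,255]]'; python3 d.py 534 -238 102 -8
python3 - <<'E'
from h import *
s=cam("scene")
cv2.imwrite('pics/over.png',cv2.resize(s['frame'][120:320,60:280,::-1],None,fx=2.5,fy=2.5))
print((proj(s,[[534,-238,64],[534,-238,127]])-[60,120])*2.5)
E
```

```text
clock: 9.15
tool_pos: [531.4, -234.3, 219.5]
ee_rot: [0.755, 0.655, 0.0, -0.0]
wrist_force: [0.1, 0.3, -1.4]
finger_gap: 21.6
finger_force: 30.0
t 9.15 pos [ 531.4 -234.3  219.5] shift [-0.0034  0.0032  0.1175] turn [-0.03 -0.03 -0.09] F [ 0.1  0.3 -1.4] gap 21.6 30.0
[[218.156132   334.59547229]
 [204.86212646 260.46099368]]
```

View pics/over.png

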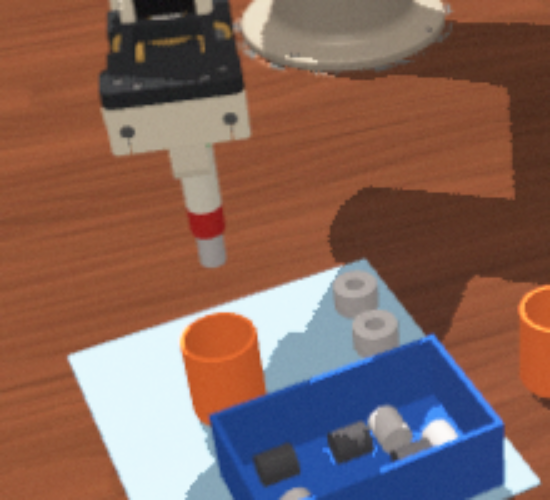

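The foot is at (212,263) and the cup rim centre at (219,336), as predicted, so only the small correction is needed before lowering.

```bash
python3 -m inch '[[0,0,0,-0.0035,0.003,0.01,255],[0,0,0,0,0,0.02,255],[0,0,0,0,0,0.025,255],[0,0,0,0,0,0.025,255],[0,0,0,0,0,0.015,255],[0,0,0,0,0,0.01,255],[0,0,0,0,0,0.004,255],[0,0,0,0,0,0,255],[0,0,0,0,0,0,255]]'; python3 d.py 534 -238 101.7 -8
python3 - <<'E'
from h import *
s=cam("scene")
cv2.imwrite('pics/in.png',cv2.resize(s['frame'][180:320,90:230,::-1],None,fx=3.5,fy=3.5))
E
```

```text
clock: 10.1
tool_pos: [534.4, -239.3, 111.5]
ee_rot: [0.755, 0.655, 0.0, 0.001]
wrist_force: [-0.6, -0.8, -2.0]
finger_gap: 21.4
finger_force: 30.0
t 10.1 pos [ 534.4 -239.3  111.5] shift [ 0.0013 -0.0006  0.0098] turn [ 0.08  0.04 -0.13] F [-0.6 -0.8 -2. ] gap 21.4 30.0
```

View pics/in.png

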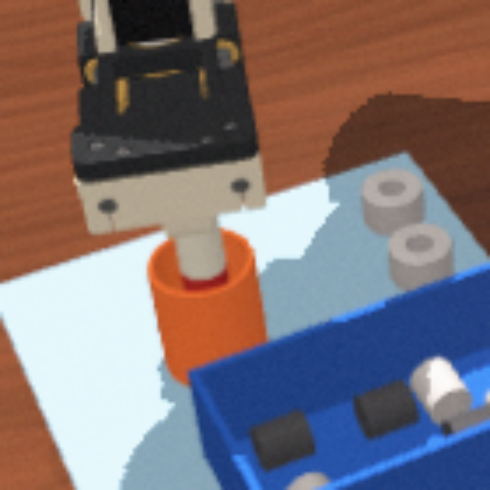

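The gauge is inside the cup, centred at crop (204,275), with about 10 mm to go. Lowering gently until it touches.

```bash
python3 -m inch '[[0,0,0,0.001,0,0.004,255],[0,0,0,0,0,0.003,255],[0,0,0,0,0,0.001,255],[0,0,0,0,0,0,255]]';python3 -m inch '[[0,0,0,0,0,0.001,255],[0,0,0,0,0,0,255]]'
```

```text
clock: 10.55
tool_pos: [534.0, -238.1, 102.5]
ee_rot: [0.756, 0.655, -0.0, -0.0]
wrist_force: [-0.8, 0.1, -1.1]
finger_gap: 21.4
finger_force: 30.0
clock: 10.75
tool_pos: [534.1, -238.2, 101.7]
ee_rot: [0.756, 0.655, -0.0, 0.0]
wrist_force: [0.1, 0.3, -2.0]
finger_gap: 21.4
finger_force: 30.0
```

```bash
python3 -m inch '[[0,0,0,0,0,0.0007,255],[0,0,0,0,0,0,255]]';python3 -m inch '[[0,0,0,0,0,0.0007,255],[0,0,0,0,0,0,255]]'
```

```text
clock: 10.95
tool_pos: [534.2, -238.3, 101.6]
ee_rot: [0.756, 0.655, 0.0, 0.0]
wrist_force: [-1.6, 1.1, 3.4]
finger_gap: 21.5
finger_force: 30.0
clock: 11.15
tool_pos: [534.4, -238.4, 101.6]
ee_rot: [0.755, 0.655, 0.0, 0.001]
wrist_force: [-1.8, 1.2, 8.2]
finger_gap: 20.8
finger_force: 30.0
```

Contact on the floor at +8 N. Releasing.

```bash
python3 -m inch '[[0,0,0,0,0,-0.0005,185],[0,0,0,0,0,0,175],[0,0,0,0,0,0,160],[0,0,0,0,0,0,120],[0,0,0,0,0,0,60],[0,0,0,0,0,0,0],[0,0,0,0,0,0,0],[0,0,0,0,0,0,0],[0,0,0,0,0,0,0],[0,0,0,0,0,0,0]]'
python3 - <<'E'
from h import *
s=cam("scene")
cv2.imwrite('pics/rel.png',cv2.resize(s['frame'][180:320,90:230,::-1],None,fx=3.5,fy=3.5))
E
```

```text
clock: 12.15
tool_pos: [534.1, -238.1, 100.8]
ee_rot: [0.756, 0.655, -0.0, 0.0]
wrist_force: [0.3, 0.5, 0.5]
finger_gap: 85.1
finger_force: 0.0
```

View pics/rel.png

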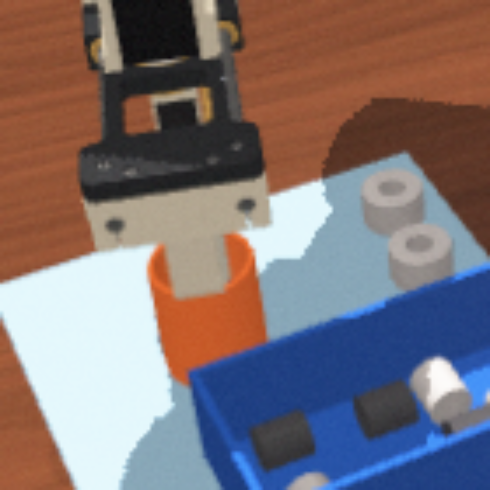

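The gripper is open, with the near finger at crop (200,270) hiding the gauge. Backing straight up and checking.

```bash
python3 -m inch '[[0,0,0,0,0,-0.005,0],[0,0,0,0,0,-0.015,0],[0,0,0,0,0,-0.02,0],[0,0,0,0,0,-0.03,0],[0,0,0,0,0,-0.04,0],[0,0,0,0,0,-0.04,0],[0,0,0,0,0,-0.02,0],[0,0,0,0,0,0,0],[0,0,0,0,0,0,0]]'
python3 - <<'E'
from h import *
s=cam("scene")
cv2.imwrite('pics/end.png',cv2.resize(s['frame'][120:320,70:450,::-1],None,fx=2,fy=2))
E
```

```text
clock: 13.1
tool_pos: [533.8, -238.0, 270.6]
ee_rot: [0.755, 0.655, -0.0, -0.0]
wrist_force: [-0.2, 0.6, -0.1]
finger_gap: 91.8
finger_force: 0.0
```

View pics/end.png

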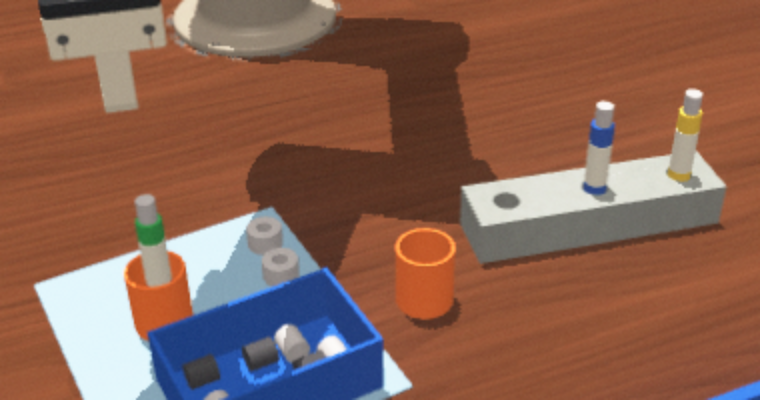

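The gauge stands in the on-mat cup, green end up, at crop (152,235). The blue (598,150) and yellow (685,140) gauges still stand in the rack, and the gripper is clear.

```bash
python3 -c "from workcell import r; print(r.sign_off())"
```

```text
the job is handed in; nothing more can be done
None
```

The green/red gauge is standing green end up in the orange cup on the mat, released with the gripper clear; the blue and yellow gauges still stand in the rack, and I handed the job in at about 13 s.

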